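# Dry-fit the compression joint of a washing-machine waste

## Robot

A 7-joint arm with a two-finger parallel gripper is mounted at the origin on the work surface. World frame = base frame: x ahead of the robot, y to its left, z up, the work surface at z = 0. Lengths are in m, angles in rad, forces in N, time in s.
With the tool pointing down it reaches from about 0.425 to 1.025 m from the base axis. Payload 9.4 kg.
Tool frame: the origin (TCP) lies at the very end of the fingers, on their centre line; the grasp point (between the pads) lies 19 mm behind it; z points along the fingers, y is the line along which they close (so a half turn about z gives the same grasp; the last joint's range is limited). The gripper opens to 93 mm and grips with 3 to 60 N. Pads are 15 mm wide; open, the fingers measure 128 mm over their backs; the gripper's body (75 mm by 188 mm) begins 65 mm behind the grasp point.
Start: joints at [-1.384, 0.599, -0.003, 1.599, 0.002, 0.943, -0.08], TCP at [0.189, 0.7, 0.219] pointing down, gripper open.
Joint ranges: [-2.57, 2.57], [-0.35, 1.97], [-1.29, 1.29], [0.11, 2.56], [-1.05, 4.19], [0.11, 1.86], [-2.63, 2.63]. Speed limits (rad/s): [2.22, 2.22, 3.01, 3.01, 3.14, 3.14, 3.14].

## Interface

Orientations are given as a rotation vector (axis times angle).
In Python, from workcell import telemetry, get_image, bot gives the robot as it stands.
- The arm moves only by the tool drive_tool, never from a script. Its argument "increments" is a list of rows, each a list of 2 entries, a list of its own where there are three numbers: the shift along the tool's x, y, z in fractions of the full range, 1 being 25 cm, then the turn, a rotation vector about the tool's x, y, z in fractions of the full range, 1 being 4 rad. In form: [[[dx, dy, dz], [wx, wy, wz]], ...]. A call has exactly 5 rows; each row is the pose to reach, as a shift and turn from the pose commanded when the call began, along the tool's axes at that moment; what a row does not reach only later rows make up. A row lasts 1/12 s, in which the tool goes at most 41.7 mm and 7.16 degrees, less where a joint would pass 70% of its speed; a pose out of reach is approached as far as the arm can. No shift or turn number may pass 1 either way. A call with a gripper value outside its range is refused whole. "grip" is the closure, from -1 (fully open) to 1 (shut), set as the call begins (left out, the last holds). The fingers move at their own pace and stop on an object; the grip force is fixed at half the most. Time passes only in rows, so rows that repeat a pose let the fingers close, or fill a call up. It gives the time, the measured TCP pose, the force, the opening and the grip force at its end, in the units of the state.
- telemetry.sense(): the state, without advancing time (a new reading comes with each control period).
- get_image(name): name is "scene" or "top" or "wrist"; returns a dict with "img" (480x640x3 uint8, red, green, blue), "depth" (480x640 float32, m along the optical axis (not along the pixel's ray), 0 where there is no reading), "fovy" (degrees; the focal length in pixels is half the picture's height over the tangent of half this angle, whatever the lens; pixels are square), "cx", "cy" (the principal point, pixels), "origin" and "rotation" of the camera in the world. Camera axes: x right, y down, z forward; pixel columns grow to the right and rows downward; lengths in m; the calibration is good to about 2 mm. A picture is of the moment at which its call begins.
- bot.sign_off(): hands the job in; it is judged then, once.
The state is a dict: "time_s": time; "joint_pos": joint angles; "dq": joint speeds; "joint_torque": joint torques, N m; "eef_pos": TCP position; "ee_rot": TCP orientation; "ft_force": force on the tool from outside, world axes, zero at the start; "wrist_torque": the same for the moment, N m; "finger_gap": opening from 0.0 (shut) to 1.0 (fully open); "grip_force": force on a finger pad.
Only numpy, scipy, OpenCV 4.12 (cv2) and the standard library are available. Lean on these libraries where they do the work, as an engineer would, in place of code of your own. Each camera call takes 0.05 s, during which the arm holds its last target. There are 200 camera calls.

## Task

Dry-fit the waste joint for the washing machine on the grey pipe stub, in fitting order: slide the blue nut down the pipe onto the flange with its open side up, then the red slip washer, then the black rubber seal with its taper up, both down into the nut, and last push the white hose spigot over the pipe, nozzle up, until it sits on the seal. Let go of everything and leave the tape reel, soap bar, carton and detergent jug where they are.

Things in the scene. Friction and masses are not known exactly. Their poses are not given: they have to be found in the camera images.
- stub: Fixed: grey upright pipe stub, 32 mm diameter, in a round white flange (94 mm diameter, 8 mm thick) on the work surface. Pipe top 60 mm above the surface, its last 6 mm bevelled to 25 mm. Origin on the pipe axis at the flange's underside, z up the pipe. When stacked, undersides lie above this origin: nut 8 mm (on the flange), slip washer 12, seal 17, spigot 29 mm
- nut: Loose: blue plastic compression nut, ribbed outside, 66 mm outside diameter (67 over the ribs), 24 mm tall, 45 g. At its bottom a 4 mm thick lip with a 36 mm hole; above the lip a 56 mm bore, 20 mm deep, open to the top. It starts flat, open side up. Origin on its axis at the underside, z up its axis
- slip_washer: Loose: red flat plastic ring, 46 mm outside, 36 mm inside diameter, 5 mm thick, 12 g, lying flat. Origin on its axis at the underside. It falls freely down the pipe when let go round it
- seal: Loose: black rubber seal ring (firm, treat as rigid), 12 mm tall, 36 mm hole; the lower 6 mm is 46 mm outside diameter, the upper 6 mm tapers from 45 to 41 mm. 25 g. It starts flat with the taper up. Origin on its axis at the underside. It falls freely down the pipe when let go round it
- spigot: Loose: white hose spigot standing nozzle up, 78 mm tall, 90 g. From the bottom: skirt 46 mm across with a 36 mm socket open downwards, 36 mm deep; ribbed collar 57 mm across at 18 to 30 mm height; shoulder narrowing to 25 mm at 40 to 46 mm; round hose nozzle 22 mm across (barbs 24) from 46 to 78 mm, handy to grip. Origin on its axis at the underside, z up its axis
- tape_reel: Bystander, leave it: white reel of thread tape lying flat, 60 mm diameter, 15 mm tall. Origin at the centre of the underside
- soap_bar: Bystander, leave it: light-blue bar of laundry soap, 62 x 92 x 30 mm. Origin at the centre of the underside
- carton: Bystander, leave it: white carton with blue band, 110 x 130 mm, 70 mm tall, lying flat. Origin at the centre of the underside
- jug: Bystander, leave it: dark-blue detergent jug with grey cap, 85 x 150 mm, 232 mm tall. Origin at the centre of the underside

How it is judged:
On the way, in this order (a step that is already met when the one before it is completed fails the run):
1. the blue nut is threaded over the pipe, its underside at least 12 mm below the pipe's top (horizontal distance between nut and stub below 0.006 m and z of nut in the frame of stub below 0.048 m), for 0.2 s.
2. the red slip washer is threaded over the pipe, its underside at least 12 mm below the pipe's top (horizontal distance between slip_washer and stub below 0.006 m and z of slip_washer in the frame of stub below 0.048 m), for 0.2 s.
3. the black seal is threaded over the pipe, its underside at least 12 mm below the pipe's top (horizontal distance between seal and stub below 0.006 m and z of seal in the frame of stub below 0.048 m), for 0.2 s.
4. the white spigot is threaded over the pipe, its underside at least 12 mm below the pipe's top (horizontal distance between spigot and stub below 0.006 m and z of spigot in the frame of stub below 0.048 m), for 0.2 s.
At the end, for the whole second after the job is handed in: nut, slip washer, seal and spigot are stacked on the pipe stub in that order, each within 6 mm of the pipe axis, its underside within 2.5 mm of its seated height (8, 12, 17 and 29 mm above the stub's origin), upright within 0.12 rad, let go and at rest (under 20 mm/s) (horizontal distance between each of nut, slip_washer, seal, spigot and stub below 0.006 m and z of nut in the frame of stub between 0.0055 and 0.0105 m and angle between each of nut, slip_washer, seal, spigot's own z axis and vertical below 0.12 rad and z of slip_washer in the frame of stub between 0.0095 and 0.0145 m and z of seal in the frame of stub between 0.0145 and 0.0195 m and z of spigot in the frame of stub between 0.0265 and 0.0315 m and linear speed of each of nut, slip_washer, seal, spigot below 0.02 m/s); the robot touches nothing.
It fails at once if the tape reel is moved more than 25 mm (distance of tape_reel from where it was at the start of the episode above 0.025 m).
It fails at once if the soap bar is moved more than 25 mm (distance of soap_bar from where it was at the start of the episode above 0.025 m).
It fails at once if the carton is moved more than 25 mm (distance of carton from where it was at the start of the episode above 0.025 m).
It fails at once if the jug is moved more than 25 mm (distance of jug from where it was at the start of the episode above 0.025 m).
It also fails if it takes over 112 s, if anything falls off the work surface, if the arm or the gripper's body presses on something with over 40 N, if the wrist force passes 120 N, or if a joint passes its speed limit or range.

## Working session

There is one attempt and no reset: what is moved stays moved. The work goes in short steps, Python scripts to look and compute and a tool call to move; the robot and the scene stay as the last step left them, time stands still between calls to the robot, and variables do not carry over. Pictures are saved under pics/ and viewed, at most 14 in all, crops included, and the job is handed in when it is done.

Besides the shell and the picture viewer there is one more tool, called after ">>>" as name([rows], argument=value, ...), one row to a line, values as JSON. drive_tool: Moves the arm, as the interface text tells. Its arguments: {"type":"object","properties":{"increments":{"type":"array","items":{"type":"array"}},"grip":{"type":"number"}},"required":["increments"]}

```bash
mkdir -p pics; ls; cat > h.py <<'E'
import numpy as np, cv2
from workcell import telemetry, get_image, bot
def shot(name,fn=None):
    d=get_image(name)
    d['f']=240/np.tan(np.radians(d['fovy'])/2)
    d['R']=np.array(d['rotation']).reshape(3,3) if np.size(d['rotation'])==9 else cv2.Rodrigues(np.array(d['rotation'],float))[0]
    d['o']=np.array(d['origin'])
    if fn: cv2.imwrite('pics/'+fn,d['img'][:,:,::-1])
    np.savez('/tmp/'+name+'.npz',**{k:np.array(v) for k,v in d.items()})
    return d
def ray(d,u,v):
    return d['R']@np.array([(u-d['cx'])/d['f'],(v-d['cy'])/d['f'],1.])
def plane(d,u,v,z):
    r=ray(d,u,v); return d['o']+r*(z-d['o'][2])/r[2]
def pts(d):
    v,u=np.mgrid[:480,:640]; D=d['depth']
    p=np.stack([(u-d['cx'])/d['f']*D,(v-d['cy'])/d['f']*D,D],-1)
    return p@d['R'].T+d['o']
def proj(d,p):
    c=d['R'].T@(np.asarray(p)-d['o']); return d['cx']+d['f']*c[0]/c[2], d['cy']+d['f']*c[1]/c[2]
E
python3 - <<'E'
from h import *
for n in ('scene','top','wrist'):
    d=shot(n,n+'0.png'); print(n,d['fovy'],d['cx'],d['cy'],d['o'].round(3),d['R'].round(3).tolist(),(d['depth']>0).mean())
print(telemetry.sense())
E
```

```text
pics
scene 43.32255696417993 323.579698499118 240.01061505224203 [1.715 0.605 0.878] [[-0.529, 0.452, -0.718], [0.848, 0.296, -0.439], [0.014, -0.841, -0.54]] 0.9959407552083334
top 56.68204333711475 323.66984436063024 230.95716156036573 [ 0.443 -0.055  1.32 ] [[-0.016, -0.992, 0.124], [-1.0, 0.014, -0.018], [0.016, -0.125, -0.992]] 0.9960872395833333
wrist 60.97617774870758 322.8927676458375 233.75690841348617 [0.115 0.721 0.384] [[0.261, 0.929, 0.264], [0.965, -0.251, -0.072], [-0.001, 0.274, -0.962]] 0.9959928385416666
{'time_s': 0.15, 'joint_pos': array([-1.38369478,  0.59994449, -0.00249061,  1.59994064,  0.00181694,
        0.94288962, -0.07980046]), 'dq': array([ 0.00038286, -0.00105281,  0.00057247, -0.00150224,  0.00150268,
        0.00019379,  0.00093191]), 'joint_torque': array([ 2.61372777e-03, -7.65584421e+01,  1.49893843e+00, -2.52566099e+01,
       -5.23526967e-02,  1.49066315e-02,  8.93004881e-05]), 'eef_pos': array([0.18899612, 0.69955804, 0.2179588 ]), 'ee_rot': array([ 4.13139939e-01,  3.11430691e+00, -1.85607673e-03]), 'ft_force': array([ 0.39985948, -0.34608305, -0.97593396]), 'wrist_torque': array([-0.06581162, -0.01584799, -0.0026895 ]), 'grip_force': 0.0, 'finger_gap': 0.9986105884099037}
```

View pics/top0.png

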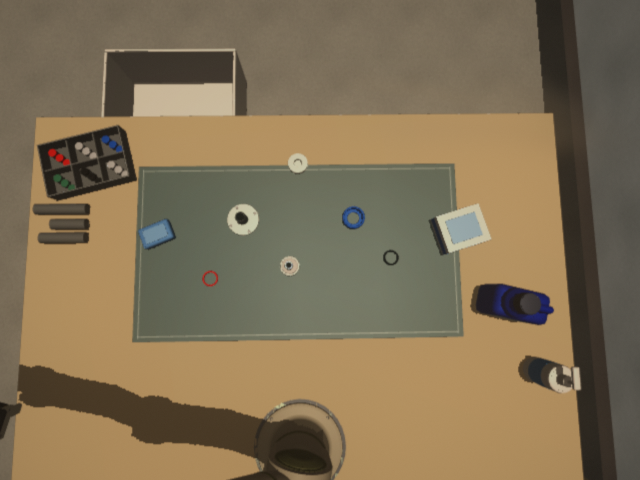

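View pics/scene0.png

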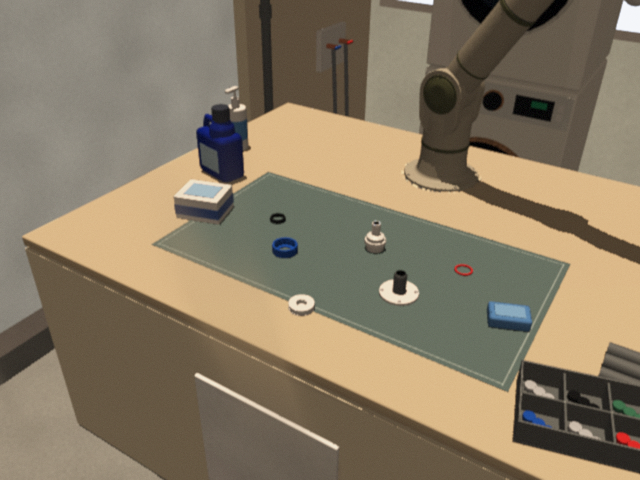

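Top view: stub at (242,218), nut (353,217), washer (210,278), seal (391,257), spigot (289,266). In the scene view they are at stub (399,288), nut (285,247), washer (463,270), seal (278,218) and spigot (375,238).

```bash
cat >> h.py <<'E'
def mask(d,name):
    h=cv2.cvtColor(d['img'],cv2.COLOR_RGB2HSV).astype(int); H,S,V=h[...,0],h[...,1],h[...,2]
    return {'blue':(H>105)&(H<125)&(S>170)&(V>60),'red':((H<8)|(H>172))&(S>170)&(V>70),'black':(V<45),'white':(S<75)&(V>150)}[name]
def blob(d,name,u,v,r):
    m=mask(d,name).astype(np.uint8); k=np.zeros_like(m); cv2.circle(k,(int(u),int(v)),int(r),1,-1); m&=k
    n,l,s,c=cv2.connectedComponentsWithStats(m,connectivity=8); i=1+np.argmax(s[1:,4]); return l==i
E
python3 - <<'E'
from h import *
D={n:dict(np.load('/tmp/'+n+'.npz')) for n in('top','scene')}
T=dict(stub=('white',(242,218),(399,288),24),nut=('blue',(353,217),(285,247),20),washer=('red',(210,278),(463,270),16),seal=('black',(391,257),(278,218),14),spigot=('white',(289,266),(375,238),18))
for k,(c,a,b,r) in T.items():
    for n,q in(('top',a),('scene',b)):
        d=D[n];m=blob(d,c,*q,r);P=pts(d)[m];v,u=np.nonzero(m)
        e=((u.min()+u.max())/2,(v.min()+v.max())/2)
        print(k,n,m.sum(),'bbox c',e,(np.ptp(u)+1,np.ptp(v)+1),'3D mid',((P.min(0)+P.max(0))/2).round(3),'z',np.percentile(P[:,2],[2,50,98]).round(3), 'plane0',plane(d,*e,0.005)[:2].round(3))
for k in('top','scene'):
    g=pts(D[k])[200:300,200:420,2] if k=='top' else pts(D[k])[250:290,300:350,2]
    print(k,'ground',np.median(g))
E
```

```text
stub top 625 bbox c (np.float64(242.5), np.float64(219.0)) (np.int64(32), np.int64(31)) 3D mid [0.647 0.162 0.027] z [0.002 0.008 0.014] plane0 [0.647 0.162]
stub scene 607 bbox c (np.float64(398.5), np.float64(291.0)) (np.int64(40), np.int64(25)) 3D mid [1.152 0.358 0.437] z [-0.001  0.007  0.011] plane0 [0.647 0.163]
nut top 6 bbox c (np.float64(349.0), np.float64(225.0)) (np.int64(3), np.int64(3)) 3D mid [ 0.622 -0.153  0.023] z [0.021 0.024 0.026] plane0 [ 0.625 -0.155]
nut scene 214 bbox c (np.float64(284.5), np.float64(245.5)) (np.int64(24), np.int64(16)) 3D mid [ 0.652 -0.163  0.012] z [-0.     0.017  0.026] plane0 [ 0.634 -0.176]
washer top 55 bbox c (np.float64(210.0), np.float64(278.0)) (np.int64(15), np.int64(15)) 3D mid [0.474 0.257 0.004] z [0.    0.004 0.009] plane0 [0.474 0.256]
washer scene 57 bbox c (np.float64(463.5), np.float64(269.5)) (np.int64(18), np.int64(10)) 3D mid [0.478 0.259 0.001] z [-0.     0.003  0.007] plane0 [0.479 0.261]
seal top 10 bbox c (np.float64(385.5), np.float64(259.0)) (np.int64(4), np.int64(9)) 3D mid [ 0.521 -0.26   0.011] z [0.007 0.011 0.015] plane0 [ 0.522 -0.261]
seal scene 87 bbox c (np.float64(277.0), np.float64(218.5)) (np.int64(15), np.int64(10)) 3D mid [ 0.532 -0.271  0.007] z [-0.     0.007  0.014] plane0 [ 0.531 -0.274]
spigot top 243 bbox c (np.float64(289.5), np.float64(265.5)) (np.int64(20), np.int64(20)) 3D mid [ 0.488 -0.003  0.658] z [0.025 0.04  0.081] plane0 [0.507 0.024]
spigot scene 175 bbox c (np.float64(375.0), np.float64(238.0)) (np.int64(21), np.int64(15)) 3D mid [0.48  0.012 0.02 ] z [-0.003  0.039  0.046] plane0 [0.47  0.007]
top ground 0.0006053897061534252
scene ground -0.0006663588434177581
```

The manual's scale: shifts go in shares of 25 cm and turns go in shares of 4 rad. Converting my numbers, -16 cm / 25 = -0.64, -11.5 cm / 25 = -0.46, -15.1 degrees / 229.1831 = -0.0659.

>>> drive_tool([
  [[-0.128,-0.092,0],[0,0,-0.0218]],
  [[-0.256,-0.184,0],[0,0,-0.0436]],
  [[-0.384,-0.276,0],[0,0,-0.0659]],
  [[-0.512,-0.368,0],[0,0,-0.0659]],
  [[-0.64,-0.46,0],[0,0,-0.0659]],
], grip=-1)

```text
time_s: 0.57
eef_pos: [0.3145, 0.5454, 0.2184]
ee_rot: [0.001, -3.141, 0.001]
ft_force: [0.6, -0.4, -0.1]
finger_gap: 0.999
grip_force: 0.0
```

In the tool's units: -15 cm / 25 = -0.6, -12 cm / 25 = -0.48.

>>> drive_tool([
  [[-0.096,-0.12,0],[0,0,0]],
  [[-0.192,-0.24,0],[0,0,0]],
  [[-0.288,-0.36,0],[0,0,0]],
  [[-0.384,-0.48,0],[0,0,0]],
  [[-0.48,-0.6,0],[0,0,0]],
])

```text
time_s: 0.98
eef_pos: [0.4343, 0.3954, 0.2186]
ee_rot: [-0.0, -3.142, 0.0]
ft_force: [1.6, 0.6, 0.8]
finger_gap: 0.998
grip_force: 0.0
```

In the tool's units: -14 cm / 25 = -0.56, -12 cm / 25 = -0.48.

>>> drive_tool([
  [[-0.092,-0.12,0],[0,0,0]],
  [[-0.184,-0.24,0],[0,0,0]],
  [[-0.276,-0.36,0],[0,0,0]],
  [[-0.368,-0.48,0],[0,0,0]],
  [[-0.464,-0.56,0],[0,0,0]],
])

```text
time_s: 1.4
eef_pos: [0.5503, 0.2535, 0.2186]
ee_rot: [-0.004, -3.141, 0.002]
ft_force: [-0.2, -0.3, 0.3]
finger_gap: 0.999
grip_force: 0.0
```

```bash
python3 - <<'E'
from h import *
d=shot('wrist','wA.png'); np.savez('/tmp/wA.npz',**{k:np.array(v) for k,v in d.items()}); s=telemetry.sense();print(d['o'],s['eef_pos'],s['joint_pos'])
E
```

```text
[0.47403984 0.25564274 0.38483524] [0.55563946 0.24906279 0.21866426] [-0.48019938  0.45904143 -0.0528027   1.87341402  0.03831724  0.80908397
  1.00857496]
```

In the tool's units: -20 cm / 25 = -0.8, -16 cm / 25 = -0.64.

>>> drive_tool([
  [[0,-0.16,0],[0,0,0]],
  [[0,-0.32,0],[0,0,0]],
  [[0,-0.48,0],[0,0,0]],
  [[0,-0.64,0],[0,0,0]],
  [[0,-0.8,0],[0,0,0]],
])

```text
time_s: 1.87
eef_pos: [0.549, 0.0556, 0.2186]
ee_rot: [0.0, -3.141, -0.0]
ft_force: [0.8, 0.3, -0.6]
finger_gap: 0.996
grip_force: 0.0
```

```bash
python3 - <<'E'
from h import *
d=shot('wrist','wB.png'); np.savez('/tmp/wB.npz',**{k:np.array(v) for k,v in d.items()}); s=telemetry.sense();print(d['o'],s['eef_pos'],s['joint_pos'])
E
```

```text
[0.47265304 0.05734906 0.38475151] [0.54867915 0.04592198 0.2185606 ] [-0.15943187  0.39188926 -0.04081999  1.99878453  0.02941803  0.75318922
  1.34323846]
```

View pics/wA.png

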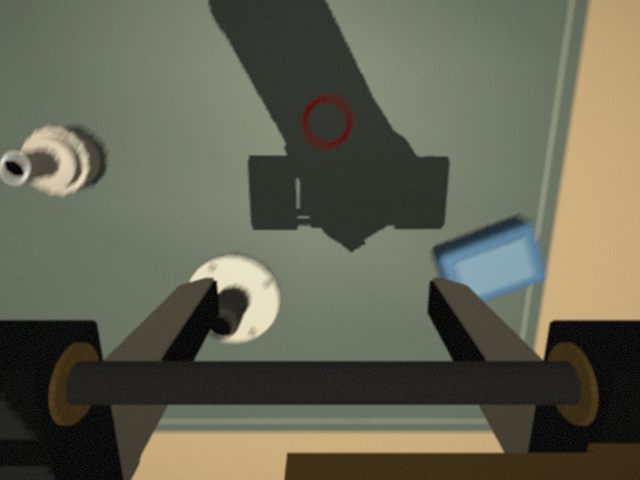

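View pics/wB.png

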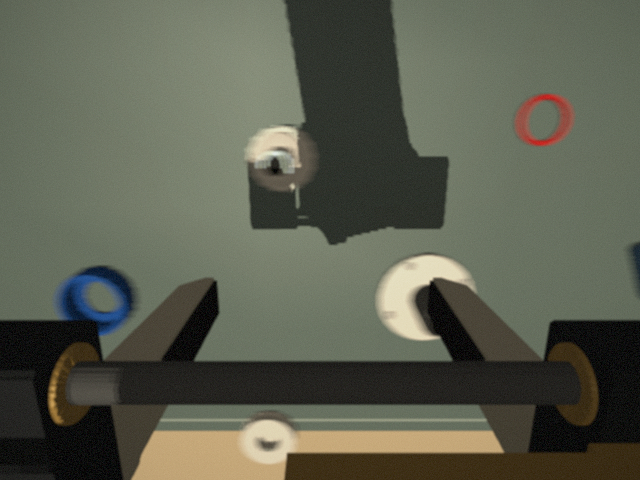

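Wrist view A shows the washer (327,122), spigot (55,160) and flange (234,298). View B shows the nut (97,298), spigot (275,158), washer (544,120) and flange (425,297). The arm was still moving in both, so I'll settle before the next pair.

In the tool's units: -13 cm / 25 = -0.52, -12 cm / 25 = -0.48.

>>> drive_tool([
  [[-0.16,0.072,0],[0,0,0]],
  [[-0.32,0.144,0],[0,0,0]],
  [[-0.48,0.22,0],[0,0,0]],
  [[-0.52,0.22,0],[0,0,0]],
  [[-0.52,0.22,0],[0,0,0]],
])

```text
time_s: 2.33
eef_pos: [0.6824, 0.1145, 0.2176]
ee_rot: [-0.002, 3.14, 0.001]
ft_force: [-0.0, -0.7, -0.2]
finger_gap: 1.003
grip_force: 0.0
```

```bash
python3 - <<'E'
from h import *
d=shot('wrist','w1.png'); np.savez('/tmp/w1.npz',**{k:np.array(v) for k,v in d.items()}); s=telemetry.sense();print(d['o'],s['eef_pos'],abs(s['dq']).max())
E
```

```text
[0.6059286  0.11601974 0.38367718] [0.68021695 0.11323821 0.21746683] 0.06595192645919679
```

In the tool's units: -20.5 cm / 25 = -0.82, -16.4 cm / 25 = -0.656.

>>> drive_tool([
  [[0,-0.164,0],[0,0,0]],
  [[0,-0.328,0],[0,0,0]],
  [[0,-0.492,0],[0,0,0]],
  [[0,-0.656,0],[0,0,0]],
  [[0,-0.82,0],[0,0,0]],
])

```text
time_s: 2.8
eef_pos: [0.6776, -0.0947, 0.2188]
ee_rot: [-0.001, -3.141, 0.0]
ft_force: [0.5, 0.0, 0.4]
finger_gap: 1.004
grip_force: 0.0
```

In the tool's units: -1 cm / 25 = -0.04.

>>> drive_tool([
  [[0,-0.04,0],[0,0,0]],
  [[0,-0.04,0],[0,0,0]],
  [[0,-0.04,0],[0,0,0]],
  [[0,-0.04,0],[0,0,0]],
  [[0,-0.04,0],[0,0,0]],
])

```text
time_s: 3.22
eef_pos: [0.6792, -0.1003, 0.2187]
ee_rot: [0.004, -3.141, -0.002]
ft_force: [0.3, 0.1, -0.3]
finger_gap: 0.999
grip_force: 0.0
```

```bash
python3 - <<'E'
from h import *
d=shot('wrist','w2.png'); np.savez('/tmp/w2.npz',**{k:np.array(v) for k,v in d.items()}); s=telemetry.sense();print(d['o'],s['eef_pos'],abs(s['dq']).max())
a=cv2.imread('pics/w1.png');b=cv2.imread('pics/w2.png')
cv2.imwrite('pics/w12.png',np.vstack([a[:300],b[:300]]))
E
```

```text
[ 0.6029024  -0.09895578  0.38491032] [ 0.67934148 -0.10051464  0.21871188] 0.0074122944521386475
```

View pics/w12.png

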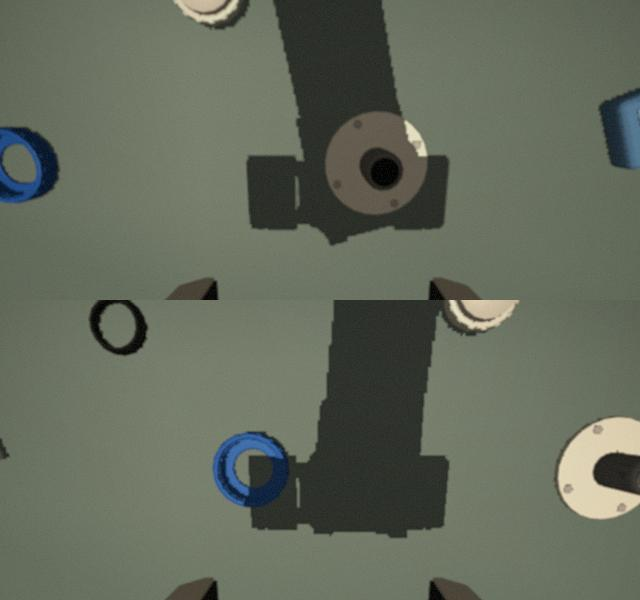

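Pipe top at (384,172) and flange at (376,162) in w1. Nut at (250,169) in w2, seal at (118,26) in w2.

```bash
cat >> h.py <<'E'
def circ(xy):
    A=np.c_[2*xy,np.ones(len(xy))]; s=np.linalg.lstsq(A,(xy**2).sum(1),rcond=None)[0]
    return s[:2].round(4), float(np.sqrt(s[2]+s[0]**2+s[1]**2)).__round__(4)
def rimfit(d,near,r,zmin,zmax,vmax=275):
    """points in a height band near a place: outer contour cast onto their median height"""
    P=pts(d); m=(np.hypot(P[...,0]-near[0],P[...,1]-near[1])<r)&(P[...,2]>zmin)&(P[...,2]<zmax); m[vmax:]=0
    m=m.astype(np.uint8); 
    if m.sum()<15: return None
    z=float(np.median(P[m>0][:,2])); cs=cv2.findContours(m,cv2.RETR_EXTERNAL,cv2.CHAIN_APPROX_NONE)[0]
    c=max(cs,key=cv2.contourArea)[:,0]; h=cv2.convexHull(c)[:,0]
    W=np.array([plane(d,u,v,z)[:2] for u,v in h]); return circ(W), 'z %.4f'%z, int(m.sum())
E
python3 - <<'E'
from h import *
a,b=[dict(np.load(f'/tmp/{k}.npz')) for k in('w1','w2')]
S=(0.647,0.163);N=(0.646,-0.166)
print('pipe top w1',rimfit(a,S,.04,.055,.07))
print('flange w1',rimfit(a,S,.06,.004,.012))
for n,d in(('w1',a),('w2',b)):
    print('nut',n,rimfit(d,N,.06,.019,.03)); 
print('seal w2',rimfit(b,(.53,-.276),.05,.008,.016))
for n,q in(('wA',(.474,.257)),('wB',(.474,.257))):
    print('washer',n,rimfit(dict(np.load(f'/tmp/{n}.npz')),q,.04,.003,.009))
m=blob(b,'blue',250,169,48); P=pts(b)[m]; print(np.percentile(P[:,2],[1,5,50,80,90,95,99]).round(4)); g=pts(b); print('table',np.median(g[200:270,150:230,2]), np.median(pts(a)[240:270,250:420,2]))
E
```

```text
pipe top w1 ((array([0.6472, 0.1645]), 0.0151), 'z 0.0600', 1125)
flange w1 ((array([0.6476, 0.165 ]), 0.0466), 'z 0.0081', 6786)
nut w1 ((array([ 0.6479, -0.1602]), 0.033), 'z 0.0231', 941)
nut w2 ((array([ 0.6477, -0.1628]), 0.0331), 'z 0.0235', 1520)
seal w2 ((array([ 0.5287, -0.271 ]), 0.0216), 'z 0.0114', 701)
washer wA ((array([0.4743, 0.2607]), 0.0226), 'z 0.0049', 780)
washer wB ((array([0.4743, 0.26  ]), 0.0228), 'z 0.0049', 853)
[0.0026 0.0032 0.0212 0.0239 0.0246 0.0249 0.0256]
table 0.0002873614667561475 0.00038293371097405937
```

>>> drive_tool([
  [[0.064,-0.124,0.06],[0,0,0]],
  [[0.126,-0.248,0.12],[0,0,0]],
  [[0.126,-0.248,0.28],[0,0,0]],
  [[0.126,-0.248,0.44],[0,0,0]],
  [[0.126,-0.248,0.6],[0,0,0]],
])

```text
time_s: 3.68
eef_pos: [0.6483, -0.1643, 0.0681]
ee_rot: [-0.0, 3.139, -0.0]
ft_force: [0.0, 0.3, -0.4]
finger_gap: 1.003
grip_force: 0.0
```

In the tool's units: 6 cm / 25 = 0.24, 5 cm / 25 = 0.2.

>>> drive_tool([
  [[0,0,0.12],[0,0,0]],
  [[0,0,0.2],[0,0,0]],
  [[0,0,0.24],[0,0,0]],
  [[0,0,0.24],[0,0,0]],
  [[0,0,0.24],[0,0,0]],
])

```text
time_s: 4.1
eef_pos: [0.6483, -0.1641, 0.009]
ee_rot: [-0.001, 3.141, 0.0]
ft_force: [0.8, 0.9, 0.4]
finger_gap: 0.999
grip_force: 0.0
```

>>> drive_tool([
  [[0,0,0],[0,0,0]],
  [[0,0,0],[0,0,0]],
  [[0,0,0],[0,0,0]],
  [[0,0,0],[0,0,0]],
  [[0,0,0],[0,0,0]],
], grip=1)

```text
time_s: 4.52
eef_pos: [0.6482, -0.165, 0.0094]
ee_rot: [0.001, 3.14, -0.0]
ft_force: [0.3, 0.2, 6.9]
finger_gap: 0.696
grip_force: 27.6
```

>>> drive_tool([
  [[0,0,0],[0,0,0]],
  [[0,0,0],[0,0,0]],
  [[0,0,0],[0,0,0]],
  [[0,0,0],[0,0,0]],
  [[0,0,0],[0,0,0]],
])

```text
time_s: 4.93
eef_pos: [0.6482, -0.1651, 0.0094]
ee_rot: [0.0, 3.141, -0.0]
ft_force: [-0.7, 0.6, 6.0]
finger_gap: 0.693
grip_force: 29.8
```

In the tool's units: -11 cm / 25 = -0.44, 8 cm / 25 = 0.32.

>>> drive_tool([
  [[0,0,-0.12],[0,0,0]],
  [[0,0,-0.28],[0,0,0]],
  [[0,0,-0.44],[0,0,0]],
  [[0,0.16,-0.44],[0,0,0]],
  [[0,0.32,-0.44],[0,0,0]],
])

```text
time_s: 5.35
eef_pos: [0.6493, -0.0877, 0.1217]
ee_rot: [0.01, 3.136, -0.003]
ft_force: [0.3, 1.0, -0.2]
finger_gap: 0.692
grip_force: 29.8
```

In the tool's units: 20 cm / 25 = 0.8, 16 cm / 25 = 0.64.

>>> drive_tool([
  [[0,0.16,0],[0,0,0]],
  [[0,0.32,0],[0,0,0]],
  [[0,0.48,0],[0,0,0]],
  [[0,0.64,0],[0,0,0]],
  [[0,0.8,0],[0,0,0]],
])

```text
time_s: 5.77
eef_pos: [0.6476, 0.117, 0.1188]
ee_rot: [0.001, 3.142, 0.0]
ft_force: [1.4, 0.1, 0.3]
finger_gap: 0.69
grip_force: 29.8
```

In the tool's units: 4.8 cm / 25 = 0.192, 3 cm / 25 = 0.12.

>>> drive_tool([
  [[0,0.12,0],[0,0,0]],
  [[0,0.192,0],[0,0,0]],
  [[0,0.192,0],[0,0,0]],
  [[0,0.192,0],[0,0,0]],
  [[0,0.192,0],[0,0,0]],
])

```text
time_s: 6.18
eef_pos: [0.6479, 0.1618, 0.1185]
ee_rot: [-0.002, -3.141, 0.002]
ft_force: [0.2, -0.6, 0.0]
finger_gap: 0.69
grip_force: 29.8
```

```bash
python3 - <<'E'
from h import *
d=shot('wrist','w3.png'); np.savez('/tmp/w3.npz',**{k:np.array(v) for k,v in d.items()}); s=telemetry.sense();print(s['eef_pos'],s['finger_gap'],s['ft_force'])
print('nut top',rimfit(d,s['eef_pos'][:2],.045,.110,.15,355)); print('flange',rimfit(d,(.6474,.1648),.06,.004,.012,355))
P=pts(d);m=mask(d,'blue');m[360:]=0;print(m.sum(),np.percentile(P[m][:,2],[2,50,98]))
E
```

```text
[0.64801789 0.16117728 0.11858738] 0.6946191177569033 [ 0.73788227 -0.34686954 -1.23487585]
nut top ((array([0.6546, 0.1607]), 0.0447), 'z 0.1256', 16024)
flange ((array([0.6472, 0.1652]), 0.0464), 'z 0.0081', 8091)
10841 [0.11209225 0.12208596 0.13395568]
```

View pics/w3.png

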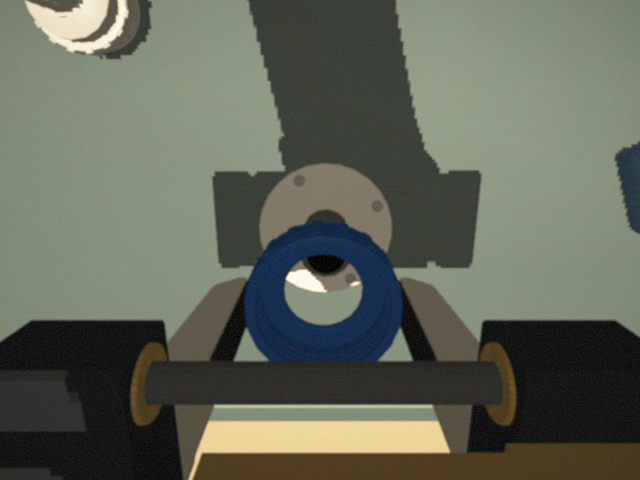

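```bash
cat >> h.py <<'E'
def heldfit(d,m,z,vmax=358,top=True):
    """outer outline (upper arc only) of a colour mask cast on height z"""
    m=m.astype(np.uint8).copy(); m[vmax:]=0
    c=max(cv2.findContours(m,cv2.RETR_EXTERNAL,cv2.CHAIN_APPROX_NONE)[0],key=cv2.contourArea)
    h=cv2.convexHull(c)[:,0]; h=h[h[:,1]<vmax-4]
    return circ(np.array([plane(d,u,v,z)[:2] for u,v in h]))
E
python3 - <<'E'
from h import *
d=dict(np.load('/tmp/w3.npz'))
m=mask(d,'blue'); m[:,:200]=0;m[:,450:]=0
P=pts(d); z=P[m][:,2]; print(np.histogram(z,bins=np.arange(.1,.14,.002)))
for zz in(.130,.133): print(zz,heldfit(d,m,zz))
hole=(~m).astype(np.uint8); n,l,s,c=cv2.connectedComponentsWithStats(hole); i=l[300,323]; print(s[i],c[i], plane(d,s[i][0]+s[i][2]/2-.5,s[i][1]+s[i][3]/2-.5,.114)); 
E
```

```text
(array([   0,    0,    0,    0,    0,  149, 3787,  516,  299,  184,  454,
        306,  461,  332,  649,  802, 2715,  143,    0,    0]), array([0.1  , 0.102, 0.104, 0.106, 0.108, 0.11 , 0.112, 0.114, 0.116,
       0.118, 0.12 , 0.122, 0.124, 0.126, 0.128, 0.13 , 0.132, 0.134,
       0.136, 0.138, 0.14 ]))
0.13 (array([0.6453, 0.1637]), 0.0333)
0.133 (array([0.6439, 0.1637]), 0.0326)
[ 282  253   82   74 4702] [322.77328796 289.73819651] [0.64644734 0.1635103  0.114     ]
```

>>> drive_tool([
  [[-0.008,0.006,0.04],[0,0,0]],
  [[-0.008,0.006,0.12],[0,0,0]],
  [[-0.008,0.006,0.18],[0,0,0]],
  [[-0.008,0.006,0.22],[0,0,0]],
  [[-0.008,0.006,0.26],[0,0,0]],
])

```text
time_s: 6.65
eef_pos: [0.6499, 0.1634, 0.0523]
ee_rot: [-0.003, -3.141, 0.001]
ft_force: [0.7, 0.4, 0.5]
finger_gap: 0.688
grip_force: 29.8
```

In the tool's units: 3.3 cm / 25 = 0.132, 2.8 cm / 25 = 0.112.

>>> drive_tool([
  [[0,0,0.04],[0,0,0]],
  [[0,0,0.08],[0,0,0]],
  [[0,0,0.112],[0,0,0]],
  [[0,0,0.132],[0,0,0]],
  [[0,0,0.132],[0,0,0]],
])

```text
time_s: 7.07
eef_pos: [0.6495, 0.1645, 0.0195]
ee_rot: [-0.0, -3.14, 0.001]
ft_force: [-0.4, 0.4, 0.5]
finger_gap: 0.69
grip_force: 29.8
```

Clean entry. Release and go up, then look.

>>> drive_tool([
  [[0,0,0],[0,0,0]],
  [[0,0,0],[0,0,0]],
  [[0,0,0],[0,0,0]],
  [[0,0,0],[0,0,0]],
  [[0,0,0],[0,0,0]],
], grip=-1)

```text
time_s: 7.48
eef_pos: [0.6502, 0.1647, 0.0212]
ee_rot: [0.0, 3.141, 0.0]
ft_force: [0.6, 0.8, -0.8]
finger_gap: 0.977
grip_force: 0.0
```

In the tool's units: -17 cm / 25 = -0.68, -13 cm / 25 = -0.52.

>>> drive_tool([
  [[0,0,-0.08],[0,0,0]],
  [[0,0,-0.2],[0,0,0]],
  [[0,0,-0.36],[0,0,0]],
  [[0,0,-0.52],[0,0,0]],
  [[0,0,-0.68],[0,0,0]],
])

```text
time_s: 7.9
eef_pos: [0.6496, 0.1645, 0.1926]
ee_rot: [-0.0, -3.141, 0.0]
ft_force: [1.1, -0.1, -0.1]
finger_gap: 1.001
grip_force: 0.0
```

In the tool's units: -3 cm / 25 = -0.12.

>>> drive_tool([
  [[-0.12,0,-0.12],[0,0,0]],
  [[-0.12,0,-0.12],[0,0,0]],
  [[-0.12,0,-0.12],[0,0,0]],
  [[-0.12,0,-0.12],[0,0,0]],
  [[-0.12,0,-0.12],[0,0,0]],
])

```text
time_s: 8.32
eef_pos: [0.6785, 0.1645, 0.2191]
ee_rot: [0.0, -3.139, 0.001]
ft_force: [0.2, 0.7, -1.0]
finger_gap: 1.002
grip_force: 0.0
```

```bash
python3 - <<'E'
from h import *
d=shot('wrist','w4.png'); np.savez('/tmp/w4.npz',**{k:np.array(v) for k,v in d.items()}); s=telemetry.sense();print(s['eef_pos'],s['finger_gap'],s['ft_force'])
S=(.6474,.165)
print('pipe',rimfit(d,S,.025,.055,.07)); print('nut',rimfit(d,S,.05,.028,.037)); print('washer',rimfit(d,(.4743,.2604),.04,.003,.009))
E
```

```text
[0.67858023 0.16447883 0.21899252] 1.0022937802300718 [ 0.0342654  -0.57441632 -1.1673823 ]
pipe ((array([0.647 , 0.1651]), 0.0151), 'z 0.0600', 1095)
nut ((array([0.6492, 0.1663]), 0.0328), 'z 0.0316', 1495)
washer None
```

In the tool's units: 17.85 cm / 25 = 0.714, 9.5 cm / 25 = 0.38.

>>> drive_tool([
  [[0.144,0.076,0],[0,0,0]],
  [[0.288,0.152,0],[0,0,0]],
  [[0.432,0.228,0],[0,0,0]],
  [[0.576,0.304,0],[0,0,0]],
  [[0.714,0.38,0],[0,0,0]],
])

```text
time_s: 8.78
eef_pos: [0.4986, 0.2598, 0.2195]
ee_rot: [-0.0, -3.139, 0.002]
ft_force: [-0.0, 0.7, -0.1]
finger_gap: 1.003
grip_force: 0.0
```

>>> drive_tool([
  [[0,0,0.12],[0,0,0]],
  [[0,0,0.24],[0,0,0]],
  [[0,0,0.24],[0,0,0]],
  [[0,0,0.24],[0,0,0]],
  [[0,0,0.24],[0,0,0]],
])

```text
time_s: 9.2
eef_pos: [0.5018, 0.2594, 0.161]
ee_rot: [-0.001, -3.141, 0.001]
ft_force: [0.1, 0.1, -0.4]
finger_gap: 1.002
grip_force: 0.0
```

```bash
python3 - <<'E'
from h import *
d=shot('wrist','w5.png'); np.savez('/tmp/w5.npz',**{k:np.array(v) for k,v in d.items()}); s=telemetry.sense();print(s['eef_pos'])
W=(.4743,.2604)
print('washer',rimfit(d,W,.04,.003,.009)); m=mask(d,'red'); m[275:]=0; print(heldfit(d,m,.005,275),m.sum())
print('spigot top',rimfit(d,(.5,.03),.05,.07,.09))
E
```

```text
[0.50225413 0.25951308 0.16156685]
washer ((array([0.4742, 0.2607]), 0.0226), 'z 0.0048', 975)
(array([0.4745, 0.2611]), 0.0222) 857
spigot top None
```

>>> drive_tool([
  [[0.06,0,0.12],[0,0,0]],
  [[0.106,0,0.28],[0,0,0]],
  [[0.106,0,0.44],[0,0,0]],
  [[0.106,0,0.56],[0,0,0]],
  [[0.106,0,0.6],[0,0,0]],
])

```text
time_s: 9.67
eef_pos: [0.4745, 0.2591, 0.0082]
ee_rot: [-0.001, -3.139, 0.002]
ft_force: [-0.3, -0.3, -0.4]
finger_gap: 0.995
grip_force: 0.0
```

In the tool's units: 0.8 cm / 25 = 0.032, 0.5 cm / 25 = 0.02.

>>> drive_tool([
  [[0,0,0.02],[0,0,0]],
  [[0,0,0.032],[0,0,0]],
  [[0,0,0.032],[0,0,0]],
  [[0,0,0.032],[0,0,0]],
  [[0,0,0.032],[0,0,0]],
])

```text
time_s: 10.08
eef_pos: [0.4759, 0.26, 0.0041]
ee_rot: [0.001, 3.139, 0.002]
ft_force: [-0.7, -0.6, 0.2]
finger_gap: 1.001
grip_force: 0.0
```

In the tool's units: 0.2 cm / 25 = 0.008.

>>> drive_tool([
  [[0,0,0.008],[0,0,0]],
  [[0,0,0.008],[0,0,0]],
  [[0,0,0.008],[0,0,0]],
  [[0,0,0.008],[0,0,0]],
  [[0,0,0.008],[0,0,0]],
])

```text
time_s: 10.5
eef_pos: [0.475, 0.2597, 0.0007]
ee_rot: [0.0, 3.142, 0.0]
ft_force: [0.5, 0.3, -0.7]
finger_gap: 1.001
grip_force: 0.0
```

>>> drive_tool([
  [[0,0,0],[0,0,0]],
  [[0,0,0],[0,0,0]],
  [[0,0,0],[0,0,0]],
  [[0,0,0],[0,0,0]],
  [[0,0,0],[0,0,0]],
], grip=1)

```text
time_s: 10.92
eef_pos: [0.475, 0.2596, 0.0006]
ee_rot: [0.0, 3.142, -0.0]
ft_force: [0.8, 0.7, -0.4]
finger_gap: 0.692
grip_force: 0.0
```

>>> drive_tool([
  [[0,0,0],[0,0,0]],
  [[0,0,0],[0,0,0]],
  [[0,0,0],[0,0,0]],
  [[0,0,0],[0,0,0]],
  [[0,0,0],[0,0,0]],
])

```text
time_s: 11.33
eef_pos: [0.475, 0.2596, 0.0006]
ee_rot: [0.0, 3.142, -0.0]
ft_force: [0.1, 0.3, 0.2]
finger_gap: 0.477
grip_force: 30.0
```

In the tool's units: -11.5 cm / 25 = -0.46, -9 cm / 25 = -0.36.

>>> drive_tool([
  [[0,0,-0.08],[0,0,0]],
  [[0,0,-0.2],[0,0,0]],
  [[0,0,-0.36],[0,0,0]],
  [[-0.04,0,-0.46],[0,0,0]],
  [[-0.16,-0.08,-0.46],[0,0,0]],
])

```text
time_s: 11.75
eef_pos: [0.5138, 0.2449, 0.1207]
ee_rot: [-0.011, 3.138, 0.008]
ft_force: [0.6, 1.7, -1.1]
finger_gap: 0.472
grip_force: 30.0
```

In the tool's units: -13.3 cm / 25 = -0.532, -10 cm / 25 = -0.4.

>>> drive_tool([
  [[-0.132,-0.076,0],[0,0,0]],
  [[-0.264,-0.152,0],[0,0,0]],
  [[-0.4,-0.228,0],[0,0,0]],
  [[-0.532,-0.306,0],[0,0,0]],
  [[-0.532,-0.306,0],[0,0,0]],
])

```text
time_s: 12.17
eef_pos: [0.6544, 0.1565, 0.1157]
ee_rot: [0.012, 3.137, -0.004]
ft_force: [0.9, -0.8, 0.2]
finger_gap: 0.474
grip_force: 30.0
```

>>> drive_tool([
  [[0,0,0],[0,0,0]],
  [[0,0,0],[0,0,0]],
  [[0,0,0],[0,0,0]],
  [[0,0,0],[0,0,0]],
  [[0,0,0],[0,0,0]],
])

```text
time_s: 12.58
eef_pos: [0.6471, 0.1642, 0.1158]
ee_rot: [0.002, -3.141, -0.0]
ft_force: [0.3, 0.4, -0.4]
finger_gap: 0.475
grip_force: 30.0
```

```bash
python3 - <<'E'
from h import *
d=shot('wrist','w6.png'); np.savez('/tmp/w6.npz',**{k:np.array(v) for k,v in d.items()}); s=telemetry.sense();print(s['eef_pos'],s['finger_gap'])
m=mask(d,'red');m[360:]=0;P=pts(d)[m];print(m.sum(),np.percentile(P[:,2],[2,25,50,75,98]))
for z in(.116,.120):print(heldfit(d,m,z))
E
```

```text
[0.64732291 0.16404004 0.11583557] 0.47672347175752416
2970 [0.11751096 0.11941812 0.11990731 0.12038939 0.12131643]
(array([0.6476, 0.1661]), 0.0231)
(array([0.6457, 0.1661]), 0.0225)
```

View pics/w6.png

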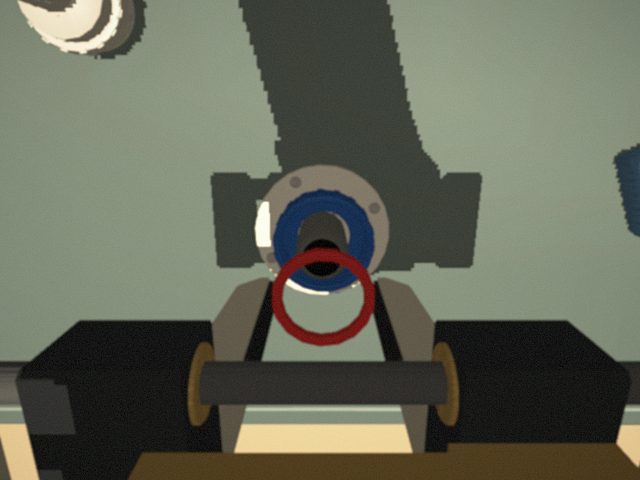

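>>> drive_tool([
  [[-0.0052,-0.004,0.04],[0,0,0]],
  [[-0.0052,-0.004,0.12],[0,0,0]],
  [[-0.0052,-0.004,0.18],[0,0,0]],
  [[-0.0052,-0.004,0.232],[0,0,0]],
  [[-0.0052,-0.004,0.28],[0,0,0]],
])

```text
time_s: 13.05
eef_pos: [0.6489, 0.1621, 0.0441]
ee_rot: [0.0, -3.141, 0.0]
ft_force: [0.5, 0.0, -0.5]
finger_gap: 0.474
grip_force: 30.0
```

>>> drive_tool([
  [[0,0,0],[0,0,0]],
  [[0,0,0],[0,0,0]],
  [[0,0,0],[0,0,0]],
  [[0,0,0],[0,0,0]],
  [[0,0,0],[0,0,0]],
])

```text
time_s: 13.47
eef_pos: [0.6498, 0.1622, 0.0465]
ee_rot: [0.0, 3.14, 0.001]
ft_force: [-0.3, 0.3, -0.1]
finger_gap: 0.474
grip_force: 30.0
```

>>> drive_tool([
  [[0,0,0],[0,0,0]],
  [[0,0,0],[0,0,0]],
  [[0,0,0],[0,0,0]],
  [[0,0,0],[0,0,0]],
  [[0,0,0],[0,0,0]],
], grip=-1)

```text
time_s: 13.88
eef_pos: [0.6493, 0.1621, 0.0457]
ee_rot: [0.0, 3.141, 0.0]
ft_force: [0.1, -0.6, -0.2]
finger_gap: 0.788
grip_force: 0.0
```

In the tool's units: -17 cm / 25 = -0.68, -13 cm / 25 = -0.52.

>>> drive_tool([
  [[0,0,-0.08],[0,0,0]],
  [[0,0,-0.2],[0,0,0]],
  [[0,0,-0.36],[0,0,0]],
  [[0,0,-0.52],[0,0,0]],
  [[0,0,-0.68],[0,0,0]],
])

```text
time_s: 14.3
eef_pos: [0.6488, 0.1619, 0.2173]
ee_rot: [-0.0, -3.141, 0.0]
ft_force: [0.8, 0.3, -0.3]
finger_gap: 1.0
grip_force: 0.0
```

In the tool's units: -3 cm / 25 = -0.12, -2 cm / 25 = -0.08.

>>> drive_tool([
  [[-0.08,-0.04,0],[0,0,0]],
  [[-0.12,-0.04,0],[0,0,0]],
  [[-0.12,-0.04,0],[0,0,0]],
  [[-0.12,-0.04,0],[0,0,0]],
  [[-0.12,-0.04,0],[0,0,0]],
])

```text
time_s: 14.72
eef_pos: [0.6777, 0.1525, 0.2137]
ee_rot: [0.0, -3.138, 0.001]
ft_force: [-0.3, 0.1, -0.6]
finger_gap: 0.998
grip_force: 0.0
```

```bash
python3 - <<'E'
from h import *
d=shot('wrist','w7.png'); np.savez('/tmp/w7.npz',**{k:np.array(v) for k,v in d.items()}); s=telemetry.sense();print(s['eef_pos'],s['finger_gap'])
m=mask(d,'red');m[275:]=0;P=pts(d)[m];print(m.sum(),np.percentile(P[:,2],[2,50,98]));print(heldfit(d,m,.017,275), 'nut',rimfit(d,(.6474,.165),.05,.028,.037))
v,u=np.nonzero(m); print(u.min(),u.max(),v.min(),v.max())
E
```

```text
[0.6777504  0.15255549 0.21389072] 0.9994647244774316
455 [0.01546674 0.01689934 0.01836605]
(array([0.6489, 0.1642]), 0.022) nut ((array([0.649 , 0.1661]), 0.0329), 'z 0.0316', 1551)
310 358 149 198
```

In the tool's units: -19.25 cm / 25 = -0.77, -15.4 cm / 25 = -0.616.

>>> drive_tool([
  [[0.044,-0.154,0],[0,0,0]],
  [[0.088,-0.308,0],[0,0,0]],
  [[0.132,-0.462,0],[0,0,0]],
  [[0.176,-0.616,0],[0,0,0]],
  [[0.22,-0.77,0],[0,0,0]],
])

```text
time_s: 15.18
eef_pos: [0.6225, -0.0413, 0.2147]
ee_rot: [0.001, -3.14, -0.0]
ft_force: [0.8, -1.4, 0.8]
finger_gap: 1.0
grip_force: 0.0
```

In the tool's units: -19.25 cm / 25 = -0.77, -15.4 cm / 25 = -0.616.

>>> drive_tool([
  [[0.044,-0.154,0],[0,0,0]],
  [[0.088,-0.308,0],[0,0,0]],
  [[0.132,-0.462,0],[0,0,0]],
  [[0.176,-0.616,0],[0,0,0]],
  [[0.22,-0.77,0],[0,0,0]],
])

```text
time_s: 15.6
eef_pos: [0.5677, -0.2337, 0.2149]
ee_rot: [0.001, -3.14, -0.001]
ft_force: [1.3, -0.1, -1.0]
finger_gap: 1.002
grip_force: 0.0
```

>>> drive_tool([
  [[0.048,-0.15,0.08],[0,0,0]],
  [[0.048,-0.15,0.18],[0,0,0]],
  [[0.048,-0.15,0.18],[0,0,0]],
  [[0.048,-0.15,0.18],[0,0,0]],
  [[0.048,-0.15,0.18],[0,0,0]],
])

```text
time_s: 16.02
eef_pos: [0.5579, -0.2684, 0.171]
ee_rot: [0.003, -3.141, -0.002]
ft_force: [-0.6, 0.9, 0.8]
finger_gap: 1.001
grip_force: 0.0
```

```bash
python3 - <<'E'
from h import *
d=shot('wrist','w8.png'); np.savez('/tmp/w8.npz',**{k:np.array(v) for k,v in d.items()}); s=telemetry.sense();print(s['eef_pos'],s['joint_pos'])
S=(.5287,-.271)
print('seal top',rimfit(d,S,.04,.0095,.016),'all',rimfit(d,S,.04,.004,.016))
E
```

```text
[ 0.55831824 -0.26846407  0.17152255] [ 0.37345143  0.5260588  -0.02400929  1.89367836  0.01691331  0.72131106
  1.91328116]
seal top ((array([ 0.5276, -0.2725]), 0.0211), 'z 0.0118', 618) all ((array([ 0.5271, -0.2724]), 0.0223), 'z 0.0109', 974)
```

In the tool's units: 16.2 cm / 25 = 0.648, 14.5 cm / 25 = 0.58.

>>> drive_tool([
  [[0.06,-0.012,0.12],[0,0,0]],
  [[0.118,-0.022,0.28],[0,0,0]],
  [[0.118,-0.022,0.44],[0,0,0]],
  [[0.118,-0.022,0.58],[0,0,0]],
  [[0.118,-0.022,0.648],[0,0,0]],
])

```text
time_s: 16.48
eef_pos: [0.5276, -0.2738, 0.0062]
ee_rot: [0.004, -3.14, -0.002]
ft_force: [-0.2, 0.2, 0.9]
finger_gap: 0.998
grip_force: 0.0
```

>>> drive_tool([
  [[0,0,0.016],[0,0,0]],
  [[0,0,0.024],[0,0,0]],
  [[0,0,0.024],[0,0,0]],
  [[0,0,0.024],[0,0,0]],
  [[0,0,0.024],[0,0,0]],
])

```text
time_s: 16.9
eef_pos: [0.5287, -0.2761, 0.0044]
ee_rot: [-0.0, 3.139, -0.002]
ft_force: [0.5, -1.0, -0.1]
finger_gap: 1.0
grip_force: 0.0
```

>>> drive_tool([
  [[0,0.006,0.01],[0,0,0]],
  [[0,0.006,0.01],[0,0,0]],
  [[0,0.006,0.01],[0,0,0]],
  [[0,0.006,0.01],[0,0,0]],
  [[0,0.006,0.01],[0,0,0]],
])

```text
time_s: 17.32
eef_pos: [0.5277, -0.2744, 0.0004]
ee_rot: [0.0, 3.141, -0.0]
ft_force: [0.0, 0.4, 2.9]
finger_gap: 0.998
grip_force: 1.8
```

>>> drive_tool([
  [[0,0,0],[0,0,0]],
  [[0,0,0],[0,0,0]],
  [[0,0,0],[0,0,0]],
  [[0,0,0],[0,0,0]],
  [[0,0,0],[0,0,0]],
], grip=1)

```text
time_s: 17.73
eef_pos: [0.528, -0.2744, 0.0004]
ee_rot: [0.0, 3.141, -0.0]
ft_force: [-0.2, 0.1, 5.5]
finger_gap: 0.694
grip_force: 2.7
```

>>> drive_tool([
  [[0,0,0],[0,0,0]],
  [[0,0,0],[0,0,0]],
  [[0,0,0],[0,0,0]],
  [[0,0,0],[0,0,0]],
  [[0,0,0],[0,0,0]],
])

```text
time_s: 18.15
eef_pos: [0.528, -0.2745, 0.0004]
ee_rot: [0.0, 3.141, -0.0]
ft_force: [-0.7, -0.4, 5.0]
finger_gap: 0.474
grip_force: 30.4
```

In the tool's units: -12 cm / 25 = -0.48, -9 cm / 25 = -0.36.

>>> drive_tool([
  [[0,0,-0.08],[0,0,0]],
  [[0,0,-0.2],[0,0,0]],
  [[0,0,-0.36],[0,0,0]],
  [[0,0.04,-0.48],[0,0,0]],
  [[-0.04,0.18,-0.48],[0,0,0]],
])

```text
time_s: 18.57
eef_pos: [0.5379, -0.2359, 0.1254]
ee_rot: [0.014, 3.135, -0.009]
ft_force: [1.0, -0.2, -2.2]
finger_gap: 0.47
grip_force: 30.0
```

In the tool's units: 19.5 cm / 25 = 0.78, -2.2 cm / 25 = -0.088.

>>> drive_tool([
  [[-0.044,0.156,0],[0,0,0]],
  [[-0.088,0.312,0],[0,0,0]],
  [[-0.132,0.468,0],[0,0,0]],
  [[-0.176,0.624,0],[0,0,0]],
  [[-0.22,0.78,0],[0,0,0]],
])

```text
time_s: 18.98
eef_pos: [0.5927, -0.0326, 0.12]
ee_rot: [-0.001, -3.141, 0.0]
ft_force: [0.9, 0.7, -0.6]
finger_gap: 0.474
grip_force: 30.0
```

In the tool's units: 19.5 cm / 25 = 0.78, 15.6 cm / 25 = 0.624.

>>> drive_tool([
  [[-0.044,0.156,0],[0,0,0]],
  [[-0.088,0.312,0],[0,0,0]],
  [[-0.132,0.468,0],[0,0,0]],
  [[-0.176,0.624,0],[0,0,0]],
  [[-0.22,0.78,0],[0,0,0]],
])

```text
time_s: 19.4
eef_pos: [0.6476, 0.1626, 0.1198]
ee_rot: [-0.0, -3.141, 0.001]
ft_force: [0.5, 0.2, 0.3]
finger_gap: 0.476
grip_force: 30.0
```

In the tool's units: 0.3 cm / 25 = 0.012.

>>> drive_tool([
  [[0,0.012,0],[0,0,0]],
  [[0,0.012,0],[0,0,0]],
  [[0,0.012,0],[0,0,0]],
  [[0,0.012,0],[0,0,0]],
  [[0,0.012,0],[0,0,0]],
])

```text
time_s: 19.82
eef_pos: [0.6476, 0.1612, 0.1201]
ee_rot: [-0.005, -3.141, 0.002]
ft_force: [-0.1, -0.1, 0.2]
finger_gap: 0.477
grip_force: 30.0
```

```bash
python3 - <<'E'
from h import *
d=shot('wrist','w9.png'); np.savez('/tmp/w9.npz',**{k:np.array(v) for k,v in d.items()}); s=telemetry.sense();print(s['eef_pos'],s['finger_gap'])
e=s['eef_pos']; P=pts(d); m=(np.hypot(P[...,0]-e[0],P[...,1]-e[1])<.0275)&(abs(P[...,2]-e[2]-.006)<.009)&(abs(P[...,1]-e[1]-.002)<.022); m[355:]=0
print(m.sum(),np.percentile(P[m][:,2],[2,25,50,75,98]))
t=m&(P[...,2]>np.percentile(P[m][:,2],98)-.003); print(heldfit(d,t,np.median(P[t][:,2])),np.median(P[t][:,2]))
E
```

```text
[0.64772041 0.16146953 0.12022005] 0.4750359554402526
4509 [0.12121782 0.12531076 0.1292711  0.13149759 0.13277413]
(array([0.647, 0.163]), 0.0209) 0.13154249709216714
```

View pics/w9.png

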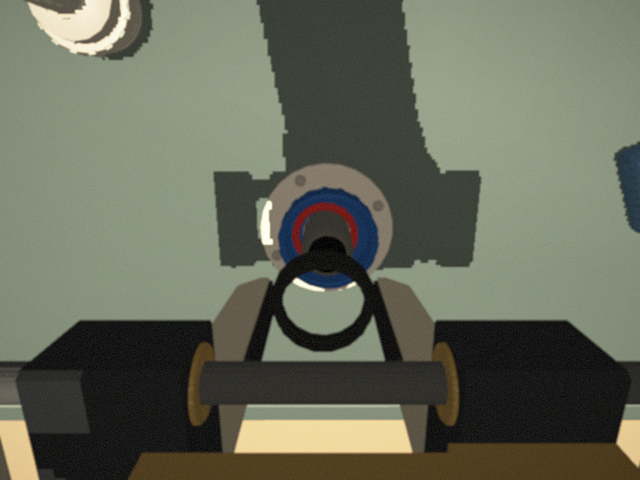

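In the tool's units: 7.5 cm / 25 = 0.3, 6.3 cm / 25 = 0.252.

>>> drive_tool([
  [[0,0.008,0.04],[0,0,0]],
  [[0,0.008,0.12],[0,0,0]],
  [[0,0.008,0.2],[0,0,0]],
  [[0,0.008,0.252],[0,0,0]],
  [[0,0.008,0.3],[0,0,0]],
])

```text
time_s: 20.28
eef_pos: [0.6473, 0.165, 0.0435]
ee_rot: [-0.001, -3.14, 0.001]
ft_force: [-0.5, -0.3, -0.0]
finger_gap: 0.473
grip_force: 30.0
```

>>> drive_tool([
  [[0,0,0],[0,0,0]],
  [[0,0,0],[0,0,0]],
  [[0,0,0],[0,0,0]],
  [[0,0,0],[0,0,0]],
  [[0,0,0],[0,0,0]],
])

```text
time_s: 20.7
eef_pos: [0.6483, 0.1656, 0.0461]
ee_rot: [0.001, 3.14, 0.0]
ft_force: [-0.2, -0.8, -0.0]
finger_gap: 0.476
grip_force: 30.0
```

>>> drive_tool([
  [[0,0,0],[0,0,0]],
  [[0,0,0],[0,0,0]],
  [[0,0,0],[0,0,0]],
  [[0,0,0],[0,0,0]],
  [[0,0,0],[0,0,0]],
], grip=-1)

```text
time_s: 21.12
eef_pos: [0.6478, 0.1657, 0.0453]
ee_rot: [0.0, 3.141, 0.0]
ft_force: [-1.0, 0.8, -0.1]
finger_gap: 0.787
grip_force: 0.0
```

In the tool's units: -17 cm / 25 = -0.68, -13 cm / 25 = -0.52.

>>> drive_tool([
  [[0,0,-0.08],[0,0,0]],
  [[0,0,-0.2],[0,0,0]],
  [[0,0,-0.36],[0,0,0]],
  [[0,0,-0.52],[0,0,0]],
  [[0,0,-0.68],[0,0,0]],
])

```text
time_s: 21.53
eef_pos: [0.6473, 0.1655, 0.2168]
ee_rot: [-0.0, -3.141, 0.0]
ft_force: [0.5, 0.4, -0.1]
finger_gap: 0.998
grip_force: 0.0
```

In the tool's units: -6 cm / 25 = -0.24, -3.5 cm / 25 = -0.14.

>>> drive_tool([
  [[-0.04,-0.14,0],[0,0,0]],
  [[-0.04,-0.24,0],[0,0,0]],
  [[-0.04,-0.24,0],[0,0,0]],
  [[-0.04,-0.24,0],[0,0,0]],
  [[-0.04,-0.24,0],[0,0,0]],
])

```text
time_s: 21.95
eef_pos: [0.6575, 0.1061, 0.215]
ee_rot: [-0.0, -3.141, -0.001]
ft_force: [0.6, 1.3, 0.4]
finger_gap: 1.0
grip_force: 0.0
```

```bash
python3 - <<'E'
from h import *
d=shot('wrist','w10.png'); np.savez('/tmp/w10.npz',**{k:np.array(v) for k,v in d.items()}); s=telemetry.sense();print(s['eef_pos'],s['finger_gap'])
S=(.647,.165); print('seal',rimfit(d,S,.026,.0245,.0305),'nut',rimfit(d,S,.05,.0308,.037),'pipe',rimfit(d,S,.025,.055,.07))
print('spigot top',rimfit(d,(.5,.03),.05,.07,.09),'collar',rimfit(d,(.5,.03),.05,.025,.035))
cv2.imwrite('pics/w10c.png',cv2.resize(d['img'][:280,:,::-1],None,fx=1.25,fy=1.25))
E
```

```text
[0.65741887 0.10675895 0.21485714] 1.0017330382042238
seal ((array([0.6458, 0.1627]), 0.0216), 'z 0.0285', 538) nut ((array([0.6492, 0.166 ]), 0.0325), 'z 0.0320', 1134) pipe ((array([0.6467, 0.1641]), 0.0151), 'z 0.0601', 1075)
spigot top ((array([0.5078, 0.0271]), 0.0116), 'z 0.0781', 659) collar ((array([0.5078, 0.0262]), 0.0281), 'z 0.0298', 1018)
```

View pics/w10c.png

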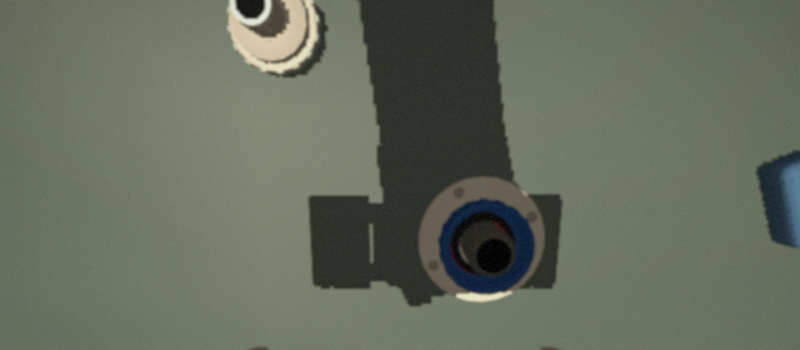

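The nut, washer and seal are nested on the pipe (cropped view, around (487,245)). The spigot is at (265,30), upright.

In the tool's units: 12.2 cm / 25 = 0.488, 10.2 cm / 25 = 0.408.

>>> drive_tool([
  [[0.136,-0.092,0],[0,0,0]],
  [[0.272,-0.184,0],[0,0,0]],
  [[0.408,-0.276,0],[0,0,0]],
  [[0.488,-0.328,0],[0,0,0]],
  [[0.488,-0.328,0],[0,0,0]],
])

```text
time_s: 22.42
eef_pos: [0.5311, 0.0214, 0.215]
ee_rot: [-0.003, -3.138, 0.002]
ft_force: [-1.2, -0.3, -0.0]
finger_gap: 0.998
grip_force: 0.0
```

>>> drive_tool([
  [[0,0,0],[0,0,0]],
  [[0,0,0],[0,0,0]],
  [[0,0,0],[0,0,0]],
  [[0,0,0],[0,0,0]],
  [[0,0,0],[0,0,0]],
])

```text
time_s: 22.83
eef_pos: [0.5363, 0.0244, 0.2148]
ee_rot: [0.001, -3.141, -0.0]
ft_force: [-0.3, 0.0, -0.1]
finger_gap: 1.003
grip_force: 0.0
```

```bash
python3 - <<'E'
from h import *
d=shot('wrist','w11.png'); s=telemetry.sense();print(s['eef_pos'])
print('spigot top',rimfit(d,(.508,.0266),.05,.07,.09),'collar',rimfit(d,(.508,.0266),.05,.025,.035))
E
```

```text
[0.53615913 0.02422117 0.21483383]
spigot top ((array([0.5059, 0.0258]), 0.0114), 'z 0.0782', 738) collar ((array([0.5064, 0.0259]), 0.0283), 'z 0.0298', 991)
```

In the tool's units: 16.2 cm / 25 = 0.648, 2.9 cm / 25 = 0.116.

>>> drive_tool([
  [[0.06,0,0.12],[0,0,0]],
  [[0.116,0,0.24],[0,0,0]],
  [[0.116,0,0.4],[0,0,0]],
  [[0.116,0,0.56],[0,0,0]],
  [[0.116,0,0.648],[0,0,0]],
])

```text
time_s: 23.3
eef_pos: [0.5057, 0.0239, 0.05]
ee_rot: [0.0, -3.139, 0.0]
ft_force: [0.1, -0.5, -0.0]
finger_gap: 0.997
grip_force: 0.0
```

>>> drive_tool([
  [[0,0,0],[0,0,0]],
  [[0,0,0],[0,0,0]],
  [[0,0,0],[0,0,0]],
  [[0,0,0],[0,0,0]],
  [[0,0,0],[0,0,0]],
])

```text
time_s: 23.72
eef_pos: [0.5077, 0.0237, 0.0548]
ee_rot: [0.001, 3.139, 0.001]
ft_force: [-0.7, -0.1, -0.0]
finger_gap: 0.998
grip_force: 0.0
```

>>> drive_tool([
  [[0,0,0],[0,0,0]],
  [[0,0,0],[0,0,0]],
  [[0,0,0],[0,0,0]],
  [[0,0,0],[0,0,0]],
  [[0,0,0],[0,0,0]],
], grip=1)

```text
time_s: 24.13
eef_pos: [0.5068, 0.0237, 0.0533]
ee_rot: [0.0, 3.141, 0.0]
ft_force: [-0.2, 0.1, 0.2]
finger_gap: 0.691
grip_force: 0.0
```

>>> drive_tool([
  [[0,0,0],[0,0,0]],
  [[0,0,0],[0,0,0]],
  [[0,0,0],[0,0,0]],
  [[0,0,0],[0,0,0]],
  [[0,0,0],[0,0,0]],
])

```text
time_s: 24.55
eef_pos: [0.5067, 0.0236, 0.0531]
ee_rot: [-0.0, -3.142, 0.0]
ft_force: [-0.6, 0.4, 0.2]
finger_gap: 0.333
grip_force: 0.0
```

>>> drive_tool([
  [[0,0,0],[0,0,0]],
  [[0,0,0],[0,0,0]],
  [[0,0,0],[0,0,0]],
  [[0,0,0],[0,0,0]],
  [[0,0,0],[0,0,0]],
])

```text
time_s: 24.97
eef_pos: [0.5067, 0.0236, 0.0531]
ee_rot: [-0.0, -3.141, 0.0]
ft_force: [-0.5, 0.2, -1.3]
finger_gap: 0.232
grip_force: 30.0
```

In the tool's units: -9 cm / 25 = -0.36, -6 cm / 25 = -0.24.

>>> drive_tool([
  [[0,0,-0.04],[0,0,0]],
  [[0,0,-0.12],[0,0,0]],
  [[0,0,-0.24],[0,0,0]],
  [[0,0,-0.36],[0,0,0]],
  [[0,0,-0.36],[0,0,0]],
])

```text
time_s: 25.38
eef_pos: [0.5088, 0.0237, 0.1482]
ee_rot: [0.001, 3.135, 0.002]
ft_force: [0.4, -0.1, -0.1]
finger_gap: 0.228
grip_force: 30.0
```

In the tool's units: -13 cm / 25 = -0.52, -11 cm / 25 = -0.44.

>>> drive_tool([
  [[-0.1,0.1,0],[0,0,0]],
  [[-0.212,0.212,0],[0,0,0]],
  [[-0.324,0.324,0],[0,0,0]],
  [[-0.44,0.44,0],[0,0,0]],
  [[-0.52,0.52,0],[0,0,0]],
])

```text
time_s: 25.8
eef_pos: [0.6387, 0.1571, 0.1435]
ee_rot: [-0.002, 3.14, 0.002]
ft_force: [0.1, 0.4, -1.3]
finger_gap: 0.228
grip_force: 30.0
```

In the tool's units: -1.1 cm / 25 = -0.044, 0.9 cm / 25 = 0.036.

>>> drive_tool([
  [[-0.044,0.036,0],[0,0,0]],
  [[-0.044,0.036,0],[0,0,0]],
  [[-0.044,0.036,0],[0,0,0]],
  [[-0.044,0.036,0],[0,0,0]],
  [[-0.044,0.036,0],[0,0,0]],
])

```text
time_s: 26.22
eef_pos: [0.6468, 0.1611, 0.1433]
ee_rot: [-0.002, -3.141, 0.001]
ft_force: [0.9, -0.9, -1.1]
finger_gap: 0.232
grip_force: 30.0
```

```bash
python3 - <<'E'
from h import *
d=shot('wrist','w12.png'); np.savez('/tmp/w12.npz',**{k:np.array(v) for k,v in d.items()}); s=telemetry.sense();print(s['eef_pos'],s['finger_gap'])
e=s['eef_pos']; P=pts(d)
for a,b in((.11,.119),(.155,.17)): print(a,rimfit(d,(e[0],e[1]+.002),.034,a,b,358))
E
```

```text
[0.64698344 0.16122165 0.14336783] 0.22734005450616374
0.11 ((array([0.6443, 0.163 ]), 0.0275), 'z 0.1159', 535)
0.155 ((array([0.6375, 0.1626]), 0.0209), 'z 0.1679', 4360)
```

View pics/w12.png

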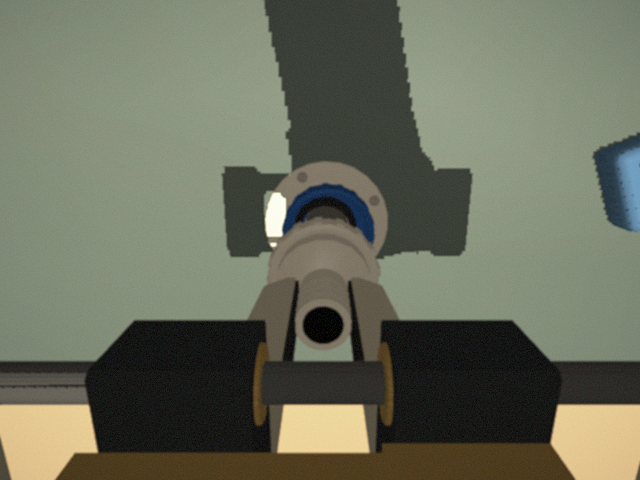

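```bash
python3 - <<'E'
from h import *
d=dict(np.load('/tmp/w12.npz')); e=(.647,.163)
for a,b,r in((.113,.1235,.034),(.117,.1235,.034),(.164,.173,.0145)): print(a,rimfit(d,e,r,a,b,358))
# nozzle mouth: dark disc near (323,325)
h=(d['img'].max(2)<40).astype(np.uint8);k=np.zeros_like(h);cv2.circle(k,(323,325),24,1,-1);h&=k
v,u=np.nonzero(h);print(u.mean(),v.mean(),plane(d,u.mean(),v.mean(),.168))
E
```

```text
0.113 ((array([0.645 , 0.1629]), 0.0281), 'z 0.1199', 2223)
0.117 ((array([0.6457, 0.1629]), 0.0282), 'z 0.1200', 2039)
0.164 ((array([0.6452, 0.1629]), 0.013), 'z 0.1684', 2767)
322.66971637694417 324.7575480329369 [0.64721217 0.1628942  0.168     ]
```

In the tool's units: 4.4 cm / 25 = 0.176, 3.8 cm / 25 = 0.152.

>>> drive_tool([
  [[-0.004,0.0068,0.04],[0,0,0]],
  [[-0.004,0.0068,0.08],[0,0,0]],
  [[-0.004,0.0068,0.12],[0,0,0]],
  [[-0.004,0.0068,0.152],[0,0,0]],
  [[-0.004,0.0068,0.176],[0,0,0]],
])

```text
time_s: 26.68
eef_pos: [0.648, 0.164, 0.0973]
ee_rot: [-0.0, -3.14, 0.001]
ft_force: [-0.5, -0.5, -0.7]
finger_gap: 0.231
grip_force: 30.0
```

In the tool's units: 1.5 cm / 25 = 0.06, 1.3 cm / 25 = 0.052.

>>> drive_tool([
  [[0,0,0.02],[0,0,0]],
  [[0,0,0.04],[0,0,0]],
  [[0,0,0.052],[0,0,0]],
  [[0,0,0.06],[0,0,0]],
  [[0,0,0.06],[0,0,0]],
])

```text
time_s: 27.1
eef_pos: [0.6487, 0.1643, 0.0838]
ee_rot: [-0.0, -3.141, 0.0]
ft_force: [0.9, 0.2, -1.2]
finger_gap: 0.23
grip_force: 30.0
```

In the tool's units: 0.2 cm / 25 = 0.008, 0.15 cm / 25 = 0.006.

>>> drive_tool([
  [[0,0,0.004],[0,0,0]],
  [[0,0,0.006],[0,0,0]],
  [[0,0,0.008],[0,0,0]],
  [[0,0,0.008],[0,0,0]],
  [[0,0,0.008],[0,0,0]],
])

```text
time_s: 27.52
eef_pos: [0.6488, 0.1643, 0.0823]
ee_rot: [0.0, 3.141, 0.0]
ft_force: [-0.3, -0.3, -1.6]
finger_gap: 0.229
grip_force: 30.0
```

>>> drive_tool([
  [[0,0,0],[0,0,0]],
  [[0,0,0],[0,0,0]],
  [[0,0,0],[0,0,0]],
  [[0,0,0],[0,0,0]],
  [[0,0,0],[0,0,0]],
])

```text
time_s: 27.93
eef_pos: [0.6488, 0.1643, 0.0822]
ee_rot: [0.001, 3.141, -0.0]
ft_force: [-0.3, -0.8, -1.3]
finger_gap: 0.23
grip_force: 30.0
```

Release, rise, and check.

>>> drive_tool([
  [[0,0,0],[0,0,0]],
  [[0,0,0],[0,0,0]],
  [[0,0,0],[0,0,0]],
  [[0,0,0],[0,0,0]],
  [[0,0,0],[0,0,0]],
], grip=-1)

```text
time_s: 28.35
eef_pos: [0.6488, 0.1643, 0.0822]
ee_rot: [0.0, 3.141, 0.0]
ft_force: [-0.5, 0.1, -0.3]
finger_gap: 0.542
grip_force: 0.0
```

In the tool's units: -6 cm / 25 = -0.24, -3 cm / 25 = -0.12.

>>> drive_tool([
  [[0,0,0],[0,0,0]],
  [[0,0,0],[0,0,0]],
  [[0,0,-0.04],[0,0,0]],
  [[0,0,-0.12],[0,0,0]],
  [[0,0,-0.24],[0,0,0]],
])

```text
time_s: 28.77
eef_pos: [0.6474, 0.164, 0.1412]
ee_rot: [-0.0, -3.138, 0.002]
ft_force: [0.7, 1.1, 0.6]
finger_gap: 0.898
grip_force: 0.0
```

In the tool's units: -8 cm / 25 = -0.32, -6 cm / 25 = -0.24.

>>> drive_tool([
  [[0,0,-0.12],[0,0,0]],
  [[0,0,-0.24],[0,0,0]],
  [[-0.08,0,-0.32],[0,0,0]],
  [[-0.16,0,-0.32],[0,0,0]],
  [[-0.16,0,-0.32],[0,0,0]],
])

```text
time_s: 29.18
eef_pos: [0.6924, 0.1641, 0.225]
ee_rot: [0.002, 3.136, 0.002]
ft_force: [-0.8, -0.2, -0.3]
finger_gap: 1.0
grip_force: 0.0
```

>>> drive_tool([
  [[0,0,0],[0,0,0]],
  [[0,0,0],[0,0,0]],
  [[0,0,0],[0,0,0]],
  [[0,0,0],[0,0,0]],
  [[0,0,0],[0,0,0]],
])

```text
time_s: 29.6
eef_pos: [0.6881, 0.1644, 0.2219]
ee_rot: [-0.0, -3.141, 0.0]
ft_force: [0.2, -0.4, -1.0]
finger_gap: 1.002
grip_force: 0.0
```

```bash
python3 - <<'E'
from h import *
d=shot('wrist','w13.png'); s=telemetry.sense();print(s['eef_pos'],s['finger_gap'],s['grip_force'])
S=(.647,.165)
print('top (exp .107)',rimfit(d,S,.03,.098,.112),'collar (exp .059)',rimfit(d,S,.04,.055,.062),'nut .032',rimfit(d,S,.05,.0285,.0335),'flange',rimfit(d,S,.06,.004,.012))
E
```

```text
[0.68830193 0.16437619 0.22197118] 1.0028754321194935 0.0
top (exp .107) ((array([0.6481, 0.1664]), 0.0113), 'z 0.1071', 857) collar (exp .059) ((array([0.6486, 0.1664]), 0.0283), 'z 0.0588', 1138) nut .032 ((array([0.649 , 0.1663]), 0.0326), 'z 0.0318', 648) flange ((array([0.6476, 0.1652]), 0.0466), 'z 0.0081', 3564)
```

View pics/w13.png

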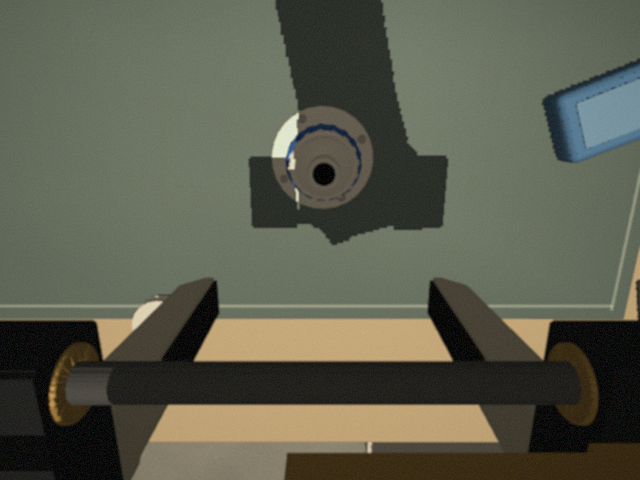

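The final view shows the spigot seated upright in the nut, its mouth at (323,174). Its top is at 107.1 mm and its collar at 58.8 mm, both at the expected seated heights, and it is centred within about 2 mm. The gripper is clear.

```bash
python3 -c "
from workcell import bot; print(bot.sign_off())"
```

```text
the job is handed in; nothing more can be done
None
```

The nut, slip washer, seal and spigot are stacked on the pipe stub in that order, at their measured seated heights and about 2 mm off the pipe axis at most; everything is let go, the bystanders were not touched, and the job was handed in at about 30 s (sign-off returned no verdict).

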